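# Tighten the tray clamp's screw eye with a bar

## Robot

A 7-joint arm with a two-finger parallel gripper is mounted at the origin on the work surface. World frame = base frame: x ahead of the robot, y to its left, z up, the work surface at z = 0. Lengths are in mm, angles in rad, forces in N, time in s.
With the tool pointing down it reaches from about 350 to 900 mm from the base axis. Payload 19.9 kg.
Tool frame: the origin (TCP) lies midway between the tips of the shut fingers; the grasp point (between the pads) lies 19 mm behind it (robot.grip_depth is the distance from the TCP to the grasp point, in mm); z points along the fingers, y is the direction in which the jaws open and shut (so a half turn about z gives the same grasp; the last joint's range is limited). The gripper opens to 94 mm and grips with 3 to 60 N. Pads are 16 mm wide; open, the fingers measure 119 mm over their backs; the gripper's body (75 mm by 177 mm) begins 78 mm behind the grasp point.
Start: joints at [-1.325, 0.417, -0.01, 1.614, 0.005, 1.111, -0.053], TCP at [176.793, 599.452, 205.425] pointing down, gripper open.
Joint ranges: [-2.81, 2.81], [-0.39, 2.02], [-1.27, 1.25], [0.06, 2.57], [-1.19, 4.33], [0.19, 2], [-2.82, 2.82]. Speed limits (rad/s): [1.89, 1.89, 2.39, 2.39, 3.01, 3.01, 3.01].

## Interface

Orientations are given as a unit quaternion [w, x, y, z].
In Python, from cell import sense, vision, robot gives the robot as it stands.
- The arm moves only by the tool servo_tool, never from a script. Its argument "motion" is a list that holds one entry, the list of rows, each a list of 7 numbers: the shift along the tool's x, y, z as a fraction of full scale, then the turn, a rotation vector about the tool's x, y, z as a fraction of full scale, then the closure, from -1 (fully open) to 1 (shut). A call has exactly 10 rows; each row shifts and turns the pose as measured when the row begins, along the tool's axes as they then stand; what a row does not reach is not made up. Full scale, the value 1, is 0.4 m for a shift and pi rad for a turn. A row lasts 1/8 s, in which the tool goes at most 62.5 mm and 10.7 degrees, less where a joint would pass 70% of its speed; a pose out of reach is approached as far as the arm can. A call with a number of a shift or a turn outside -1 to 1 is refused whole. A call with a gripper value outside its range is refused whole. The fingers move at their own pace and stop on an object; "force" is the grip in N (left out, the last holds). Time passes only in rows, so rows that do not move let the fingers close, or fill a call up. It gives the time, the measured TCP pose, the force and the opening at its end, in the units of the state.
- sense(): the state, without advancing time (a new reading comes with each control period).
- vision.get_image(name): name is "side" or "top"; returns a dict with "pixels" (480x640x3 uint8, red, green, blue), "fx", "fy", "cx", "cy" (pixels), "cam_to_world" (4x4, takes a point from camera to world coordinates). Camera axes: x right, y down, z forward; pixel columns grow to the right and rows downward; lengths in mm; the calibration is good to about 2 mm. A picture is of the moment at which its call begins. There is no depth.
- robot.close_job(): hands the job in, once; it reports no verdict.
The state is a dict: "t": time; "joints": joint angles; "joint_vel": joint speeds; "effort": joint torques, N m; "eef_pos": TCP position; "tcp_rot": TCP orientation; "contact_force": force on the tool from outside, world axes, zero at the start; "ft_torque": the same for the moment, N m; "grip_width": finger opening in mm.
Only numpy, scipy, OpenCV 4.12 (cv2) and the standard library are available. Lean on these libraries where they do the work, as an engineer would, in place of code of your own. Each camera call takes 0.05 s, during which the arm holds its last target. There are 200 camera calls.

## Task

The tube tray on the shaker is loose: take the red-handled bar from its blue rest, slide it through the loop of the clamp's screw eye and use it (never the fingers on the eye) to turn the eye clockwise, seen from above, until you feel it bite, then about ten degrees more so that it stays firmly nipped up; go no further than twenty degrees past the bite, or the tray is strained. Draw the bar out and lay it back on its rest the way it lay, leaving the screw tight and the other things on the bench where they are.

Things in the scene. Friction and masses are not known exactly. Their poses are not given: they have to be found in the camera images.
- eye_center (a point): centre of the loop of the steel screw eye standing up from the middle of the white shaker, 100 mm above the bench. The loop is a thick upright ring: hole 15 mm across, outside 34 mm, 16 mm thick along the hole. x axis: along the hole, level (the bar may enter from either side); z: up, the screw's axis. A bar in it swings about 0.3 rad either way (play) before it takes the eye along
- plate_top (a point): point on the top of the clamp plate (dark steel, 50 x 125 x 6 mm) under the eye, 45 mm to the side of the screw, 70 mm above the bench. The screw presses the plate down by 4 mm per rad turned past the bite (0.7 mm at ten degrees): less than can be measured well
- bar_grip (a point): centre of the bar's red handle: a square sleeve 60 mm long, 18 mm wide, 18 mm high on a round-ended 10 mm steel bar 183 mm long (about 0.13 kg). x axis: along the bar to its long end. 125 mm of the bar lie ahead of this point (95 mm of them bare) and 58 mm behind it (28 mm bare)
- bar_tip (a point): end of the bar's long side, 125 mm ahead of the handle's centre along x; axes as the handle's
- rest_seat (a point): where the handle's centre lies on the blue rest, 50 mm above the bench; x: the way the bar's long end points. A foot 160 x 60 x 8 mm bears two posts, 8 mm thick along x, 43 mm behind and 60 mm ahead of this point, each with a slot open at the top, 15 mm wide at the bar, flaring to 25 mm, lips 64 mm above the bench. Lower the bar from straight above; the sleeve has 9 mm to spare to the rear post
- shaker: the white shaker with a blue front, 220 x 180 mm, carrying the grey tube tray; nothing but the eye on it is higher than 70 mm. Fixed to the bench; origin under its centre, right under the screw eye
- eye: the screw eye; origin on its axis at bench height, axes as the loop's. Tightens clockwise from above. Runs at a steady 0.32 N m or so (friction, both ways) until it bites, 0.45 to 1.0 rad on from its start: not marked, to be felt. Then the torque climbs: about 0.55 N m at 10 degrees past the bite, 0.75 at 20. The bar springs a little in the loop, so it swings further than the eye. The eye stays where it is let go
- bar: the bar; origin and axes as the handle's centre
- spare_eye: spare screw eye lying flat, steel, about 70 x 34 x 8 mm; origin under its ring's centre
- jar: amber glass jar, 44 mm across, 55 mm tall, origin under its centre
- scoop_tray: open red plastic tray, 110 x 80 x 45 mm, origin under its centre
- reagent: white reagent bottle with a blue cap, 56 mm across, 100 mm tall, origin under its centre
- mouse: black computer mouse, 100 x 58 x 34 mm, origin under its centre
- strip_box: green box, 100 x 60 x 50 mm, origin under its centre
Not all that is in view belongs to the job. Of the things shaped like the bar, the bare steel one is meant. Of the things shaped like the part that bears rest_seat, the blue one is meant.

How it is judged (in metres and radians):
On the way, in this order (a step that is already met when the one before it is completed fails the run):
1. the bar's long end is put right through the loop of the screw eye (((x of bar_tip in the frame of eye_center above 0.012 m and x of bar_grip in the frame of eye_center below -0.03 m) or (x of bar_tip in the frame of eye_center below -0.012 m and x of bar_grip in the frame of eye_center above 0.03 m)) and angle between the x axis of eye_center and the x axis of bar_grip, either way round below 0.6 rad and y of bar_tip in the frame of eye_center between -0.022 and 0.022 m and z of bar_tip in the frame of eye_center between -0.022 and 0.022 m and distance between bar_tip and eye_center below 0.075 m), for 0.1 s.
2. with the bar through the loop, the screw is turned at least 3.6 degrees past its bite (all of step 1 and distance of plate_top from where it was at the start of the episode above 0.00025 m), for 0.2 s.
At the end, for the whole second after the job is handed in: the screw is still nipped up (plate down by more than 0.2 mm, 3 degrees past the bite) and the bar lies still in both slots of its rest, long end the same way as at the start, its handle's centre within 12 mm of the seat and the bar within 0.1 rad of the rest's line (distance of plate_top from where it was at the start of the episode above 0.0002 m and distance between bar_grip and rest_seat below 0.012 m and angle between the x axis of bar_grip and the x axis of rest_seat, either way round below 0.1 rad and x of bar_tip in the frame of rest_seat above 0.1 m and linear speed of bar below 0.02 m/s and contact force between bar and eye below 0.1 N); the robot touches nothing.
It fails at once if the screw is turned more than about 24 degrees past its bite (plate pressed down by more than 1.7 mm), which strains the tray (distance of plate_top from where it was at the start of the episode above 0.0017 m).
It fails at once if the fingers push on the screw eye (over 2 N) (contact force between the fingers and eye above 2 N).
It fails at once if the arm or fingers press on the shaker (over 10 N) (contact force between any of the arm, the fingers and shaker above 10 N).
It fails at once if another thing on the bench is shifted by more than 25 mm (distance of any of spare_eye, jar, scoop_tray, reagent, mouse, strip_box from where it was at the start of the episode above 0.025 m).
It also fails if it takes over 72 s, if anything falls off the work surface, if the arm or the gripper's body presses on something with over 40 N, if the wrist force passes 120 N, or if a joint passes its speed limit or range.

## Working session

There is one attempt and no reset: what is moved stays moved. The work goes in short steps, Python scripts to look and compute and a tool call to move; the robot and the scene stay as the last step left them, time stands still between calls to the robot, and variables do not carry over. Pictures are saved under pics/ and viewed, about 8 in all and at most 12, crops included, and the job is handed in when it is done.

Besides the shell and the picture viewer there is one more tool, called after "Call:" as a command line: name --argument value ..., lists and objects as JSON in quotes. servo_tool: Moves the arm, as the interface text tells. Its arguments: {"type":"object","properties":{"motion":{"type":"array"},"force":{"type":"number"}},"required":["motion"]}

```bash
ls; mkdir -p pics; python3 - <<'E'
from cell import sense,vision,robot
import cv2,numpy as np
s=sense();print({k:np.round(v,3) for k,v in s.items()})
for n in("top","side"):
    d=vision.get_image(n);cv2.imwrite(f"pics/{n}0.png",d["pixels"][:,:,::-1]);print(n,d["fx"],d["cx"],d["cy"],np.round(d["cam_to_world"],4).tolist())
E
```

```text
pics
{'t': np.float64(0.0), 'joints': array([-1.326,  0.418, -0.01 ,  1.614,  0.005,  1.111, -0.053]), 'joint_vel': array([-0.001,  0.001,  0.   ,  0.001,  0.001, -0.   ,  0.001]), 'effort': array([ 0.0000e+00, -8.5126e+01,  6.3900e-01, -4.2599e+01, -4.9000e-02,
        1.9000e-02,  0.0000e+00]), 'eef_pos': array([176.693, 599.097, 204.822]), 'tcp_rot': array([-0.   ,  0.143,  0.99 , -0.001]), 'contact_force': array([ 0.011,  0.612, -0.535]), 'ft_torque': array([-0.006, -0.004, -0.029]), 'grip_width': np.float64(93.807)}
top 550.3080464829826 325.1696406885932 239.4938127390217 [[-0.0132, -0.9862, 0.1652, 270.779], [-0.9999, 0.0117, -0.0103, 9.229], [0.0083, -0.1653, -0.9862, 1377.9444], [0.0, 0.0, 0.0, 1.0]]
side 477.9695671025393 323.0721296711306 239.83228091849202 [[0.8019, -0.2824, 0.5265, -188.605], [-0.5974, -0.3881, 0.7018, -859.6033], [0.0062, -0.8773, -0.4799, 682.8112], [0.0, 0.0, 0.0, 1.0]]
```

View pics/top0.png

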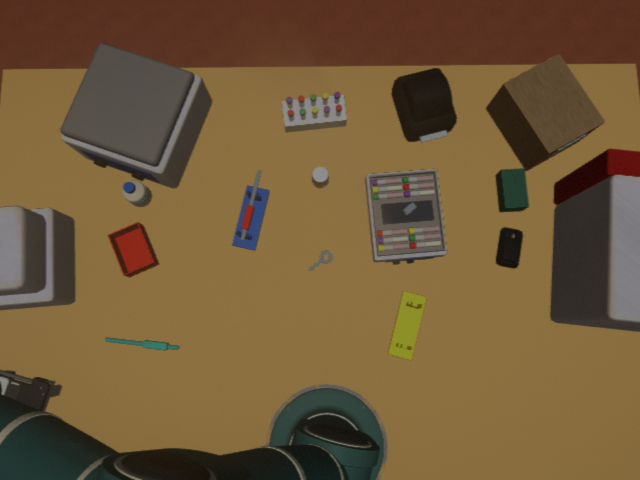

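View pics/side0.png

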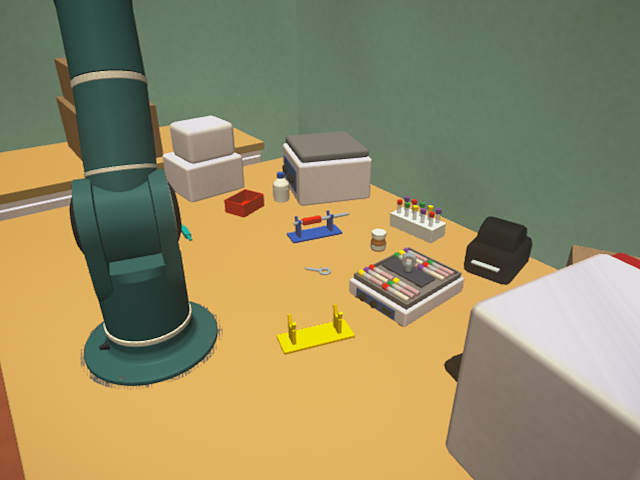

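Top view: steel bar with red handle in the blue rest at (250,212). Its lookalikes are the teal bar at (143,344) and the yellow rest at (407,325), which don't fit "bare steel" or "blue". The eye is at about (410,209) on the shaker. In the side view the bar is at (318,219) and the eye at (408,262). I'll confirm in an enlarged crop.

```bash
python3 - <<'E'
import cv2,numpy as np
t=cv2.imread("pics/top0.png");s=cv2.imread("pics/side0.png")
def c(im,x,y,w,h,f): return cv2.resize(im[y:y+h,x:x+w],None,fx=f,fy=f,interpolation=cv2.INTER_CUBIC)
# each 400x300
a=c(t,220,165,66,50*2,6)[:600]; 
A=c(t,220,165,80,90,5); B=c(t,380,180,80,60,5); C=c(s,280,200,80,60,5); D=c(s,385,240,50,36,8)
out=np.zeros((600,800,3),np.uint8)
def put(i,x,y): 
    h=min(i.shape[0],600-y);w=min(i.shape[1],800-x);out[y:y+h,x:x+w]=i[:h,:w]
put(c(t,225,165,60,90,5)[:450],0,0) # 300x450
put(B,300,0);put(C,300,300);put(c(s,398,245,20,30,5),700,0);put(c(s,398,245,20,30,5),700,300)
cv2.imwrite("pics/c1.png",out)
E
```

```text
(no output)
```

View pics/c1.png

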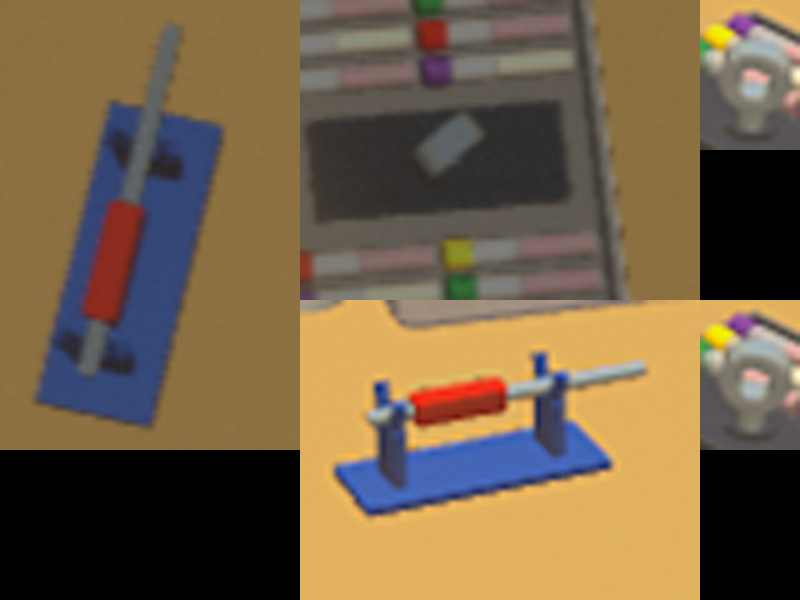

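The crop confirms the bare steel bar, in the blue rest. The tip is at about (259.8,170.6), the rear end at (243,239.4) and the handle at (248,217). The top of the eye is at about (410,208.8). Next I'll compute positions.

```bash
cat > h.py <<'E'
import numpy as np,cv2
from scipy.optimize import minimize,least_squares
from cell import sense,vision,robot
def cam(n): 
    d=vision.get_image(n);return d
def ray(d,u,v,z):
    T=np.array(d["cam_to_world"]);r=T[:3,:3]@[(u-d["cx"])/d["fx"],(v-d["cy"])/d["fy"],1];return T[:3,3]+r*(z-T[2,3])/r[2]
def proj(d,P):
    T=np.array(d["cam_to_world"]);c=(np.atleast_2d(P)-T[:3,3])@T[:3,:3];return np.c_[c[:,0]/c[:,2]*d["fx"]+d["cx"],c[:,1]/c[:,2]*d["fy"]+d["cy"]]
E
python3 - <<'E'
from h import *
t=cam("top");s=cam("side")
o=lambda x:(x+.5)/5-.5
def tp(x,y):return o(x)+225,o(y)+165
tip=ray(t,*tp(174,28),50);rear=ray(t,*tp(90,372),50);h=ray(t,*tp(115,261),56)
print("tip",tip,"rear",rear,np.linalg.norm(tip-rear),"yaw",np.arctan2(*(tip-rear)[1::-1]),"h",h,"mid", rear+(tip-rear)*58/183)
# colour segment red handle in both
for d,roi in((t,(225,165,60,90)),(s,(280,200,80,60))):
    x,y,w,hh=roi;p=d["pixels"][y:y+hh,x:x+w].astype(int);m=(p[...,0]>110)&(p[...,1]<70);v,u=np.nonzero(m);c=(u.mean()+x,v.mean()+y);print("red",c,m.sum(),ray(d,*c,54))
# eye mask
for d,(x,y,w,hh),th in((t,(398,200,24,18),95),(s,(398,248,20,28),None)):
    g=cv2.cvtColor(d["pixels"],cv2.COLOR_RGB2GRAY)[y:y+hh,x:x+w];print("\n".join(" ".join(f"{a:3d}" for a in r) for r in g));print()
print(ray(t,410,208.8,110),ray(s,408.6,261,100))
E
```

```text
tip [670.55080365 157.19907257  50.        ] rear [496.79357108 197.08515719  50.        ] 178.27640229818803 yaw -0.22564156665967958 h [550.79149379 184.63936649  56.        ] mid [551.86416938 184.44366589  50.        ]
red (np.float64(247.06578947368422), np.float64(216.7763157894737)) 152 [551.28951853 186.21443952  54.        ]
red (np.float64(311.2649572649573), np.float64(220.02564102564102)) 117 [546.08820997 178.62126764  54.        ]
 89  89  90  89  88  89  90  90  91  89  88  87  87  87  87  88  86  86  87  87  86  84  80  72
 88  88  87  86  86  88  87  87  86  87  80  74  76  73  71  67  66  64  60  60  61  53  51  50
 76  73  68  68  67  65  60  62  65  56  50  50  53  62  68  63  51  48  45  49  48  46  46  48
 51  51  48  49  51  47  47  50  49  48  49  52  64  82  89  82  60  47  48  46  47  46  47  47
 47  47  45  47  48  47  46  48  45  48  57  74  92  94  95  93  82  58  47  46  46  46  47  47
 48  47  47  47  46  46  47  47  49  61  81  94  96  97  97  97  92  77  54  46  48  47  48  47
 48  48  46  47  46  47  48  49  60  80  95  97  97  97  96  98  96  89  73
[... 2706 characters left out ...]
 89 107 115 119 119 109  90  83  85  86  89 102  92
 85  86  87  88  88  87  85  92 109 119 122 122 108  90  85  86  85  85  90  90
 86  85  86  87  81  74  79  90 104 119 126 118  99  88  83  82  85  86  85  87
 87  86  85  86  84  73  67  76  85  94  98  96  86  79  76  81  87  85  86  86
 91  88  88  86  87  84  78  72  67  66  66  68  69  68  77  85  86  85  86  86
 73  85  90  88  87  86  86  83  80  80  77  78  80  81  84  87  85  85  85  86
 59  64  75  86  90  88  86  87  86  87  86  87  89  88  88  87  85  85  85  85
112  82  63  65  75  87  91  87  87  86  84  86  86  87  86  87  87  86  85  86

[ 554.24228424 -205.3568181   110.        ] [ 551.67524341 -209.22243874  100.        ]
```

```bash
cat >> h.py <<'E'
def ringpts(x,y,yaw,z=100,R=17,t=8):
    a=np.linspace(0,2*np.pi,60);e=np.array([np.cos(yaw),np.sin(yaw),0]);n=np.array([-np.sin(yaw),np.cos(yaw),0])
    c=np.array([x,y,z]);ring=R*(np.cos(a)[:,None]*n+np.sin(a)[:,None]*[0,0,1])
    return np.r_[c+ring+t*e,c+ring-t*e]
def sil(d,P,roi,k=8):
    x,y,w,h=roi;q=cv2.convexHull(((proj(d,P)-[x-.5,y-.5])*k*16).astype(np.int32)[:,None])
    m=np.zeros((h*k,w*k),np.float32);cv2.fillConvexPoly(m,q,1,shift=4)
    return cv2.resize(m,(w,h),interpolation=cv2.INTER_AREA)
def fit_eye(t,g0=(553,-206,-0.7)):
    roi=(398,203,24,15);x,y,w,h=roi
    g=(cv2.cvtColor(t["pixels"],cv2.COLOR_RGB2GRAY)[y:y+h,x:x+w].astype(float)-46)/50
    f=lambda p:((cv2.GaussianBlur(sil(t,ringpts(*p),roi),(3,3),.6)-g)**2).sum()
    return min((minimize(f,(g0[0],g0[1],w0),method="Nelder-Mead",options=dict(initial_simplex=[(g0[0],g0[1],w0),(g0[0]+4,g0[1],w0),(g0[0],g0[1]+4,w0),(g0[0],g0[1],w0+.3)])) for w0 in (g0[2]-.3,g0[2],g0[2]+.3)),key=lambda r:r.fun)
def red(d,roi):
    x,y,w,h=roi;p=d["pixels"][y:y+h,x:x+w].astype(int);m=(p[...,0]>90)&(p[...,1]<p[...,0]*.55)&(p[...,2]<p[...,0]*.55);return m,roi
def boxpts(c,yaw,L=60,W=18,H=18):
    e=np.array([np.cos(yaw),np.sin(yaw),0]);n=np.array([-np.sin(yaw),np.cos(yaw),0])
    return np.array([c+i*L/2*e+j*W/2*n+[0,0,k*H/2] for i in(-1,1) for j in(-1,1) for k in(-1,1)])
E
python3 - <<'E'
from h import *
t=cam("top");s=cam("side")
r=fit_eye(t);print("eye top",r.x,r.fun)
p=[408.6,261.6];print("side ray",ray(s,*p,100),"proj topfit in side",proj(s,[r.x[0],r.x[1],100]))
# handle
for d,roi in((t,(225,165,60,90)),(s,(280,200,80,60))):
    m,_=red(d,roi)
    f=lambda q:((sil(d,boxpts(np.array([q[0],q[1],50]),q[2]),roi)-m)**2).sum()
    b=minimize(f,(550,184,-.22),method="Nelder-Mead",options=dict(initial_simplex=[(550,184,-.22),(556,184,-.22),(550,190,-.22),(550,184,-.1)]));print("handle",b.x,b.fun,m.sum())
# plate/shaker orientation, tray
E
```

```text
eye top [ 558.88323679 -206.0069674    -2.3846123 ] 5.393959332924924
side ray [ 549.70544693 -211.15050993  100.        ] proj topfit in side [[409.77227768 259.50047844]]
handle [ 5.51769057e+02  1.86696022e+02 -1.88128184e-01] 45.8818359375 161
handle [ 5.49660427e+02  1.87260999e+02 -1.79418074e-01] 27.59619140625 132
```

```bash
cat >> h.py <<'E'
from scipy.spatial.transform import Rotation as Ro
def Rpsi(p): return np.array([[np.cos(p),np.sin(p),0],[np.sin(p),-np.cos(p),0],[0,0,-1]])
def pose():
    s=sense();q=s["tcp_rot"];return np.array(s["eef_pos"]),Ro.from_quat([q[1],q[2],q[3],q[0]]).as_matrix()
def psi(R): return np.arctan2(R[1,0],R[0,0])
def plan(wps,cl,start=None):
    """wps: list of (x,y,z,psi,nrows)"""
    p,R=pose() if start is None else start
    for x,y,z,ps,n in wps:
        T=np.array([x,y,z]);p0=p.copy();d=T-p
        ang=ps-psi(R)
        ang=(ang+np.pi)%(2*np.pi)-np.pi
        f=psi(R)
        for i in range(n):
            Rn=Rpsi(f+ang*(i+1)/n);dp=R.T@(p0+d*(i+1)/n-p)/400;rv=Ro.from_matrix(R.T@Rn).as_rotvec()/np.pi
            print("[%s]"%",".join("%g"%round(v,4) for v in [*dp,*rv,cl]),end=",\n" if i+1<n else "\n--\n")
            p=p0+d*(i+1)/n;R=Rn
    return p,R
E
python3 - <<'E'
from h import *
t=cam("top")
o=lambda x:(x+.5)/5-.5
P=lambda x,y,z:ray(t,o(x)+225,o(y)+165,z)
for a,b in(((38,402),(110,102)),((152,425),(222,128))):
    d=P(*b,8)-P(*a,8);print(np.arctan2(d[1],d[0]),np.linalg.norm(d))
c=sum(P(*q,8) for q in((38,402),(110,102),(152,425),(222,128)))/4;print("foot centre",c)
plan([(551,187,190,-.22,20)],-1)
E
```

```text
-0.21910104506378902 159.10805969092294
-0.22196195722172796 157.1915997145355
foot centre [559.90120555 182.98881763   8.        ]
[-0.0595,-0.0362,0.0019,-0.0001,0,0.0489,-1],
[-0.0643,-0.0267,0.0019,0,0,0.0489,-1],
[-0.0676,-0.0165,0.0019,0,0,0.0489,-1],
[-0.0694,-0.006,0.0019,0,0,0.0489,-1],
[-0.0695,0.0047,0.0019,0,0,0.0489,-1],
[-0.0679,0.0153,0.0019,0,0,0.0489,-1],
[-0.0648,0.0255,0.0019,0,0,0.0489,-1],
[-0.0601,0.0351,0.0019,0,0,0.0489,-1],
[-0.054,0.0439,0.0019,0,0,0.0489,-1],
[-0.0466,0.0517,0.0019,0,0,0.0489,-1],
[-0.0382,0.0582,0.0019,0,0,0.0489,-1],
[-0.0288,0.0634,0.0019,0,0,0.0489,-1],
[-0.0188,0.067,0.0019,0,0,0.0489,-1],
[-0.0083,0.0691,0.0019,0,0,0.0489,-1],
[0.0024,0.0696,0.0019,0,0,0.0489,-1],
[0.013,0.0684,0.0019,0,0,0.0489,-1],
[0.0233,0.0656,0.0019,0,0,0.0489,-1],
[0.0331,0.0612,0.0019,0,0,0.0489,-1],
[0.0421,0.0554,0.0019,0,0,0.0489,-1],
[0.0501,0.0483,0.0019,0,0,0.0489,-1]
--
```

Call:
servo_tool --motion '[[[-0.06,-0.036,0.002,0,0,0.049,-1],[-0.064,-0.027,0.002,0,0,0.049,-1],[-0.068,-0.016,0.002,0,0,0.049,-1],[-0.069,-0.006,0.002,0,0,0.049,-1],[-0.07,0.005,0.002,0,0,0.049,-1],[-0.068,0.015,0.002,0,0,0.049,-1],[-0.065,0.025,0.002,0,0,0.049,-1],[-0.06,0.035,0.002,0,0,0.049,-1],[-0.054,0.044,0.002,0,0,0.049,-1],[-0.047,0.052,0.002,0,0,0.049,-1]]]'

```text
t: 1.6
eef_pos: [363.5, 383.6, 197.0]
tcp_rot: [-0.001, 0.805, 0.593, -0.0]
contact_force: [0.8, 0.0, -0.8]
grip_width: 93.8
```

Call:
servo_tool --motion '[[[-0.038,0.058,0.002,0,0,0.049,-1],[-0.029,0.063,0.002,0,0,0.049,-1],[-0.019,0.067,0.002,0,0,0.049,-1],[-0.008,0.069,0.002,0,0,0.049,-1],[0.002,0.07,0.002,0,0,0.049,-1],[0.013,0.068,0.002,0,0,0.049,-1],[0.023,0.066,0.002,0,0,0.049,-1],[0.033,0.061,0.002,0,0,0.049,-1],[0.042,0.055,0.002,0,0,0.049,-1],[0.05,0.048,0.002,0,0,0.049,-1]]]'

```text
t: 2.85
eef_pos: [539.9, 158.0, 189.3]
tcp_rot: [-0.002, 0.987, -0.16, -0.0]
contact_force: [1.0, 0.3, -0.4]
grip_width: 93.8
```

```bash
python3 - <<'E'
from h import *
p,R=pose();print(p,psi(R),sense()["joints"])
plan([(551.5,186,95,-.22,6),(551.5,186,95,-.22,4)],-1)
E
```

```text
[539.89581275 157.98735678 189.27969927] -0.3207307920277038 [-0.94216452  0.40592326  0.77178038  1.81028994 -0.32624983  1.05482393
 -1.93911689]
[0.0009,-0.0125,0.0393,-0.0012,0.0002,-0.0053,-1],
[0.0011,-0.0126,0.0393,0,0,-0.0053,-1],
[0.0013,-0.0126,0.0393,0,0,-0.0053,-1],
[0.0015,-0.0125,0.0393,0,0,-0.0053,-1],
[0.0018,-0.0125,0.0393,0,0,-0.0053,-1],
[0.002,-0.0125,0.0393,0,0,-0.0053,-1]
--
[0,0,0,0,0,0,-1],
[0,0,0,0,0,0,-1],
[0,0,0,0,0,0,-1],
[0,0,0,0,0,0,-1]
--
```

Call:
servo_tool --motion '[[[0.001,-0.0125,0.03,-0.001,0,-0.005,-1],[0.001,-0.0125,0.03,0,0,-0.005,-1],[0.001,-0.0125,0.03,0,0,-0.005,-1],[0.0015,-0.0125,0.03,0,0,-0.005,-1],[0.0015,-0.0125,0.03,0,0,-0.005,-1],[0.002,-0.0125,0.03,0,0,-0.005,-1],[0,0,0.02,0,0,0,-1],[0,0,0.01,0,0,0,-1],[0,0,0,0,0,0,-1],[0,0,0,0,0,0,-1]]]'

```text
t: 4.1
eef_pos: [551.4, 188.2, 99.4]
tcp_rot: [-0.0, 0.994, -0.109, -0.001]
contact_force: [-1.2, -0.8, 0.2]
grip_width: 93.9
```

```bash
python3 - <<'E'
from h import *
p,R=pose();print(p,psi(R),sense()["contact_force"])
plan([(551.5,186,33,-.22,8)],-1)
E
```

```text
[551.41997003 188.21163509  99.44605807] -0.2180626987369543 [-1.2298655  -0.75554229  0.20313304]
[0.0002,0.0007,0.0208,-0,0.0004,0.0001,-1],
[0.0002,0.0007,0.0208,0,0,0.0001,-1],
[0.0002,0.0007,0.0208,0,0,0.0001,-1],
[0.0002,0.0007,0.0208,0,0,0.0001,-1],
[0.0002,0.0007,0.0208,0,0,0.0001,-1],
[0.0002,0.0007,0.0208,0,0,0.0001,-1],
[0.0002,0.0007,0.0208,0,0,0.0001,-1],
[0.0002,0.0007,0.0208,0,0,0.0001,-1]
--
```

Call:
servo_tool --motion '[[[0,0.001,0.021,0,0,0,-1],[0,0.001,0.021,0,0,0,-1],[0,0.001,0.021,0,0,0,-1],[0,0.001,0.021,0,0,0,-1],[0,0.001,0.021,0,0,0,-1],[0,0.001,0.021,0,0,0,-1],[0,0,0.02,0,0,0,-1],[0,0,0.015,0,0,0,-1],[0,0,0,0,0,0,-1],[0,0,0,0,0,0,-1]]]'

```text
t: 5.35
eef_pos: [550.8, 185.6, 30.5]
tcp_rot: [-0.0, 0.994, -0.109, -0.001]
contact_force: [-0.3, 0.3, -0.2]
grip_width: 94.0
```

```bash
python3 - <<'E'
from h import *
p,R=pose();print(p,psi(R),sense()["contact_force"])
d=cam("side");e=cam("top")
a=cv2.resize(d["pixels"][190:265,270:370],None,fx=5,fy=5,interpolation=2);b=cv2.resize(e["pixels"][160:260,215:275],None,fx=3.75,fy=3.75,interpolation=2)
cv2.imwrite("pics/g1.png",np.hstack([a[:375],b[:375]])[...,::-1])
E
```

```text
[550.8464349  185.64486715  30.52335853] -0.21826382754415036 [-0.27077439  0.29566001 -0.17452935]
```

View pics/g1.png

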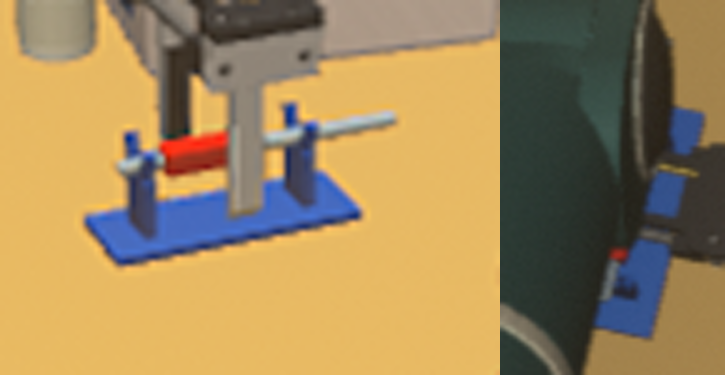

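Call:
servo_tool --motion '[[[0,0,-0.006,0,0,0,-1],[0,0,0,0,0,0,0.5],[0,0,0,0,0,0,1],[0,0,0,0,0,0,1],[0,0,0,0,0,0,1],[0,0,0,0,0,0,1],[0,0,0,0,0,0,1],[0,0,0,0,0,0,1],[0,0,0,0,0,0,1],[0,0,0,0,0,0,1]]]' --force 50

```text
t: 6.7
eef_pos: [551.1, 185.9, 33.6]
tcp_rot: [-0.001, 0.994, -0.109, -0.0]
contact_force: [0.6, 0.8, 0.3]
grip_width: 17.2
```

```bash
python3 - <<'E'
from h import *
p,R=pose();s=sense();print(repr(p),psi(R),R,s["contact_force"],s["ft_torque"])
plan([(p[0],p[1],130,-.22,10)],1)
E
```

```text
array([551.08098481, 185.92116793,  33.62308875]) -0.21798163930406242 [[ 9.76335702e-01 -2.16259994e-01 -4.60035061e-04]
 [-2.16259417e-01 -9.76335358e-01  1.06416189e-03]
 [-6.79284141e-04 -9.39492333e-04 -9.99999328e-01]] [0.57297099 0.8461064  0.2820761 ] [0.02894138 0.1653188  0.07119635]
[-0,-0,-0.0241,-0.0003,0.0002,0.0001,1],
[0,0,-0.0241,0,0,0.0001,1],
[0,0,-0.0241,0,0,0.0001,1],
[0,0,-0.0241,0,0,0.0001,1],
[0,0,-0.0241,0,0,0.0001,1],
[0,0,-0.0241,0,0,0.0001,1],
[0,0,-0.0241,0,0,0.0001,1],
[0,0,-0.0241,0,0,0.0001,1],
[0,0,-0.0241,0,0,0.0001,1],
[0,0,-0.0241,0,0,0.0001,1]
--
```

Call:
servo_tool --motion '[[[0,0,-0.01,0,0,0,1],[0,0,-0.02,0,0,0,1],[0,0,-0.03,0,0,0,1],[0,0,-0.04,0,0,0,1],[0,0,-0.05,0,0,0,1],[0,0,-0.05,0,0,0,1],[0,0,-0.05,0,0,0,1],[0,0,-0.04,0,0,0,1],[0,0,-0.01,0,0,0,1],[0,0,0,0,0,0,1]]]'

```text
t: 7.95
eef_pos: [551.5, 185.7, 164.4]
tcp_rot: [-0.002, 0.994, -0.109, 0.001]
contact_force: [0.5, 0.3, -0.6]
grip_width: 17.7
```

```bash
python3 - <<'E'
from h import *
p,R=pose();s=sense();print(p,psi(R),s["contact_force"],s["ft_torque"],s["grip_width"])
E=np.array([557,-207]);a=.75;c=E-170*np.array([np.cos(a),np.sin(a)]);print(c)
plan([(c[0],c[1],150,a,19)],1)
E
```

```text
[551.50783114 185.70775651 164.37433573] -0.2185480157454949 [ 0.54141736  0.32625254 -0.57814963] [-0.05651172  0.18573476  0.00310125] 17.693139769350942
[ 432.61289229 -322.8785892 ]
[-0.0008,0.0687,0.0017,-0.001,-0.0004,-0.0162,1],
[-0.0043,0.0686,0.0019,0,0,-0.0162,1],
[-0.0078,0.0683,0.0019,0,0,-0.0162,1],
[-0.0112,0.0678,0.0019,0,0,-0.0162,1],
[-0.0147,0.0671,0.0019,0,0,-0.0162,1],
[-0.0181,0.0663,0.0019,0,0,-0.0162,1],
[-0.0214,0.0653,0.0019,0,0,-0.0162,1],
[-0.0247,0.0641,0.0019,0,0,-0.0162,1],
[-0.028,0.0628,0.0019,0,0,-0.0162,1],
[-0.0311,0.0613,0.0019,0,0,-0.0162,1],
[-0.0342,0.0596,0.0019,0,0,-0.0162,1],
[-0.0372,0.0578,0.0019,0,0,-0.0162,1],
[-0.0401,0.0558,0.0019,0,0,-0.0162,1],
[-0.0429,0.0537,0.0019,0,0,-0.0162,1],
[-0.0456,0.0515,0.0019,0,0,-0.0162,1],
[-0.0481,0.0491,0.0019,0,0,-0.0162,1],
[-0.0506,0.0465,0.0019,0,0,-0.0162,1],
[-0.0529,0.0439,0.0019,0,0,-0.0162,1],
[-0.055,0.0412,0.0019,0,0,-0.0162,1]
--
```

Call:
servo_tool --motion '[[[-0.001,0.04,0.001,-0.001,0,-0.016,1],[-0.003,0.069,0.001,0,0,-0.016,1],[-0.007,0.068,0.001,0,0,-0.016,1],[-0.011,0.068,0.001,0,0,-0.016,1],[-0.015,0.067,0.001,0,0,-0.016,1],[-0.018,0.066,0.001,0,0,-0.016,1],[-0.021,0.065,0.001,0,0,-0.016,1],[-0.025,0.064,0.001,0,0,-0.016,1],[-0.028,0.063,0.001,0,0,-0.016,1],[-0.031,0.061,0.001,0,0,-0.016,1]]]'

```text
t: 9.2
eef_pos: [487.9, -77.4, 154.4]
tcp_rot: [0.002, 0.988, 0.151, -0.005]
contact_force: [-0.1, -0.7, -1.3]
grip_width: 17.5
```

Call:
servo_tool --motion '[[[-0.034,0.06,0.002,0,0,-0.016,1],[-0.037,0.058,0.002,0,0,-0.016,1],[-0.04,0.056,0.002,0,0,-0.016,1],[-0.043,0.054,0.002,0,0,-0.016,1],[-0.046,0.051,0.002,0,0,-0.016,1],[-0.048,0.049,0.002,0,0,-0.016,1],[-0.051,0.046,0.002,0,0,-0.016,1],[-0.053,0.044,0.002,0,0,-0.016,1],[-0.03,0.02,0.002,0,0,-0.01,1],[0,0,0,0,0,0,1]]]'

```text
t: 10.45
eef_pos: [430.5, -314.6, 142.6]
tcp_rot: [-0.002, 0.931, 0.366, -0.01]
contact_force: [0.1, 1.2, -1.8]
grip_width: 17.4
```

```bash
python3 - <<'E'
from h import *
p,R=pose();s=sense();print(p,psi(R),s["contact_force"],s["grip_width"])
E=np.array([557,-207]);a=.75;c=E-170*np.array([np.cos(a),np.sin(a)]);print(c)
plan([(c[0],c[1],83.6,a,8)],1)
E
```

```text
[ 430.50514621 -314.57927102  142.56653162] 0.749362854988528 [ 0.06259166  1.20250461 -1.76054673] 17.395954734545175
[ 432.61289229 -322.8785892 ]
[-0.001,0.0025,0.0184,-0.0034,0.0052,-0.0001,1],
[-0.0013,0.0023,0.0184,0,0,-0,1],
[-0.0013,0.0023,0.0184,0,0,-0,1],
[-0.0013,0.0023,0.0184,0,0,-0,1],
[-0.0013,0.0023,0.0184,0,0,-0,1],
[-0.0013,0.0023,0.0184,0,0,-0,1],
[-0.0013,0.0023,0.0184,0,0,-0,1],
[-0.0013,0.0023,0.0184,0,0,-0,1]
--
```

Call:
servo_tool --motion '[[[-0.001,0.0025,0.018,-0.003,0.005,0,1],[-0.001,0.0025,0.018,0,0,0,1],[-0.001,0.0025,0.018,0,0,0,1],[-0.001,0.0025,0.018,0,0,0,1],[-0.001,0.0025,0.018,0,0,0,1],[-0.001,0.0025,0.018,0,0,0,1],[-0.001,0.002,0.018,0,0,0,1],[-0.001,0.002,0.014,0,0,0,1],[0,0,0,0,0,0,1],[0,0,0,0,0,0,1]]]'

```text
t: 11.7
eef_pos: [434.0, -320.2, 81.5]
tcp_rot: [-0.001, 0.93, 0.366, -0.0]
contact_force: [0.6, -0.2, -1.8]
grip_width: 17.4
```

```bash
python3 - <<'E'
from h import *
p,R=pose();s=sense();print(p,psi(R),R[2],s["contact_force"],s["grip_width"])
d=cam("side");e=cam("top")
r=fit_eye(e);print(r.x,r.fun)
c=p-16.4*R[:,2]
for x in(30,125): 
    q=c+x*R[:,0];print(x,q,proj(d,q),proj(e,q))
u,v=proj(d,c+125*R[:,0])[0];print(u,v)
a=cv2.resize(d["pixels"][230:305,340:440],None,fx=4,fy=4,interpolation=2);b=cv2.resize(e["pixels"][190:265,380:480],None,fx=4,fy=4,interpolation=2)
cv2.imwrite("pics/p1.png",np.hstack([a,b])[...,::-1])
E
```

```text
[ 433.9606157  -320.21189087   81.48549204] 0.7502386137741068 [ 4.02945711e-04 -2.52637615e-03 -9.99996728e-01] [ 0.59786691 -0.21243745 -1.75682929] 17.43693725725936
[ 558.41143384 -205.5417563    -2.47939458] 11.176327430206321
30 [ 455.92981505 -299.79230721   97.89752674] [[407.43486705 293.57436158]] [[450.81639617 250.26496535]]
125 [ 525.42479838 -235.02004596   97.93580658] [[408.54961264 269.99457381]] [[422.12390742 221.63481643]]
408.54961264170754 269.9945738123702
```

View pics/p1.png

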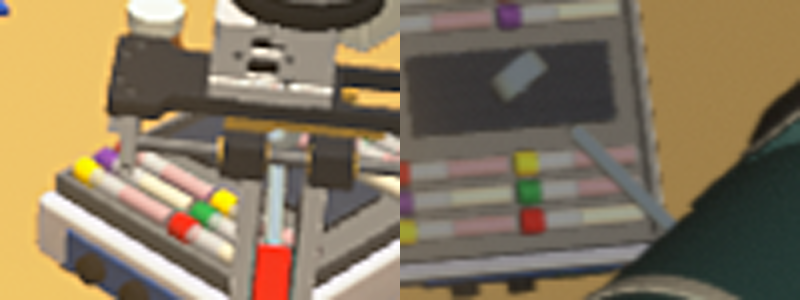

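Side view: the gripper hides the eye, and the bar runs at column ~408 towards it. Top view: the bar tip is at (423,222.5) and the eye at (409.6,208.6), in line with each other. Now I'll raise the bar 2 mm and advance.

Call:
servo_tool --motion '[[[0,0,-0.003,-0.0005,0,0,1],[0.008,0,-0.003,0,0,0,1],[0.01,0,0,0,0,0,1],[0.01,0,0,0,0,0,1],[0.01,0,0,0,0,0,1],[0.01,0,0,0,0,0,1],[0.01,0,0,0,0,0,1],[0.006,0,0,0,0,0,1],[0,0,0,0,0,0,1],[0,0,0,0,0,0,1]]]'

```text
t: 13.05
eef_pos: [454.5, -301.2, 84.5]
tcp_rot: [-0.0, 0.93, 0.367, 0.0]
contact_force: [-1.2, -0.4, -1.6]
grip_width: 17.7
```

```bash
cat > st.py <<'E'
from h import *
p,R=pose();s=sense();c=p-16.4*R[:,2];tip=c+125*R[:,0]
import sys
E=np.array([558,-206.,100]);a=.75;ex=np.array([np.cos(a),np.sin(a),0]);ey=np.array([-np.sin(a),np.cos(a),0])
print("p",p.round(1),"psi",psi(R).round(4),"Rz",R[2].round(4),"tip in eye",((tip-E)@ex).round(1),((tip-E)@ey).round(2),(tip-E)[2].round(1))
print("F world",s["contact_force"].round(1),"F tool",(R.T@s["contact_force"]).round(1),"T tool",(R.T@s["ft_torque"]).round(2),"w",s["grip_width"],"t",s["t"],"j",s["joints"].round(2))
E
python3 st.py
```

```text
p [ 454.5 -301.2   84.5] psi 0.751 Rz [ 9.e-04 -1.e-04 -1.e+00] tip in eye -15.6 0.99 1.0
F world [-1.2 -0.4 -1.6] F tool [-1.2 -0.6  1.6] T tool [ 0.01 -0.16  0.04] w 17.692781877008702 t 13.05 j [ 0.05  0.49  0.6   1.93 -0.37  0.83  0.04]
```

Call:
servo_tool --motion '[[[0.006,0,0.002,0,0,0,1],[0.007,0,0,0,0,0,1],[0.007,0,0,0,0,0,1],[0.007,0,0,0,0,0,1],[0.007,0,0,0,0,0,1],[0.007,0,0,0,0,0,1],[0.007,0,0,0,0,0,1],[0.007,0,0,0,0,0,1],[0.005,0,0,0,0,0,1],[0,0,0,0,0,0,1]]]'

```text
t: 14.3
eef_pos: [473.3, -283.7, 83.7]
tcp_rot: [-0.0, 0.93, 0.367, 0.0]
contact_force: [-0.9, 0.1, -1.3]
grip_width: 18.0
```

```bash
python3 st.py
```

```text
p [ 473.3 -283.7   83.7] psi 0.751 Rz [ 9.e-04 -2.e-04 -1.e+00] tip in eye 10.1 1.03 0.2
F world [-0.9  0.1 -1.3] F tool [-0.6 -0.7  1.3] T tool [ 0.05 -0.22 -0.06] w 17.983226109489156 t 14.3 j [ 0.01  0.5   0.6   1.92 -0.38  0.83 -0.01]
```

Call:
servo_tool --motion '[[[0.01,0,0,0,0,0,1],[0.011,0,0,0,0,0,1],[0.011,0,0,0,0,0,1],[0.011,0,0,0,0,0,1],[0.011,0,0,0,0,0,1],[0.011,0,0,0,0,0,1],[0.011,0,0,0,0,0,1],[0.011,0,0,0,0,0,1],[0.009,0,0,0,0,0,1],[0,0,0,0,0,0,1]]]'

```text
t: 15.55
eef_pos: [503.5, -255.4, 83.7]
tcp_rot: [-0.0, 0.93, 0.367, 0.0]
contact_force: [-0.7, -0.7, -1.7]
grip_width: 17.5
```

```bash
python3 st.py; python3 - <<'E'
from h import *
e=cam("top");d=cam("side")
b=cv2.resize(e["pixels"][190:240,380:460],None,fx=5,fy=5,interpolation=2);a=cv2.resize(d["pixels"][230:280,370:450],None,fx=5,fy=5,interpolation=2)
cv2.imwrite("pics/p2.png",np.hstack([a,b])[...,::-1])
E
```

```text
p [ 503.5 -255.4   83.7] psi 0.7512 Rz [ 9.e-04 -2.e-04 -1.e+00] tip in eye 51.4 1.14 0.2
F world [-0.7 -0.7 -1.7] F tool [-1.  -0.   1.7] T tool [-0.   -0.09 -0.04] w 17.501708832242528 t 15.55 j [-0.04  0.52  0.59  1.88 -0.38  0.85 -0.08]
```

View pics/p2.png

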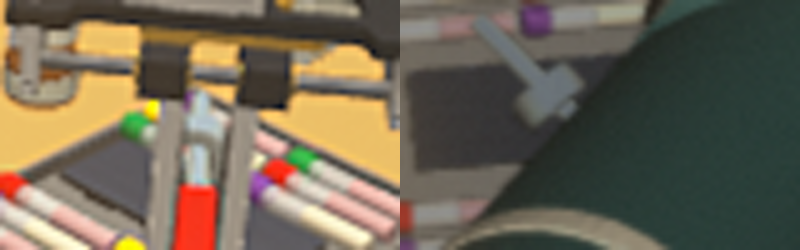

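Top view: the bar is through the loop, with its tip at crop (480,20), the eye at (550,95) and the bar emerging on both sides. Next I'll take a baseline force reading and swing the bar.

```bash
cat > sw.py <<'E'
# usage: sw.py delta nrows  [bias_mm]: measure moment about eye, print rows for clockwise swing of delta rad
from h import *
import sys
C=np.array([558.3,-205.5]);r=74.
L=[]
for _ in range(5):
    s=sense();p,R=pose();F=R.T@s["contact_force"];T=R.T@s["ft_torque"];L.append([*F,*T,psi(R),*p]);vision.get_image("top")
m=np.mean(L,0);sd=np.std(L,0)
x=R[:2,0];rr=(C-p[:2])@x;off=(C-p[:2])@R[:2,1]
print("t %.1f F"%s["t"],m[:3].round(2),"T",m[3:6].round(3),"psi %.4f"%m[6],"z %.1f"%m[9],"r %.1f off(eye in tool y) %.2f"%(rr,off),"Rz",R[2,:2].round(4),"w %.1f"%s["grip_width"])
print("Meye: Tz+rFy %.3f  Tz-rFy %.3f sdT %.3f sdFy %.2f"%(m[5]+.074*m[1],m[5]-.074*m[1],sd[5],sd[1]))
if len(sys.argv)>1:
    d=float(sys.argv[1]);n=int(sys.argv[2]);b=float(sys.argv[3]) if len(sys.argv)>3 else 0
    ps=psi(R)
    st=(p,R)
    import io,contextlib
    for i in range(1,n+1):
        q=ps-d*i/n;k=i/n;rc=rr+(r-rr)*k;oc=off+(b-off)*k
        xx=np.array([np.cos(q),np.sin(q)]);yy=np.array([np.sin(q),-np.cos(q)])
        t=C-rc*xx-oc*yy
        st=plan([(t[0],t[1],p[2]+(83.7-p[2])*k,q,1)],1,st)
E
python3 sw.py 0.28 8 | grep -v -- --
```

```text
t 15.8 F [-0.19 -0.17  1.27] T [ 0.049 -0.139 -0.002] psi 0.7506 z 83.7 r 74.6 off(eye in tool y) 0.84 Rz [ 0.0009 -0.0003] w 17.6
Meye: Tz+rFy -0.014  Tz-rFy 0.011 sdT 0.022 sdFy 0.36
[0.0004,-0.0063,0,-0.0001,-0.0003,0.0111,1]
[0.0003,-0.0062,0,0,0,0.0111,1]
[0.0003,-0.0062,0,0,0,0.0111,1]
[0.0003,-0.0062,0,0,0,0.0111,1]
[0.0003,-0.0062,0,0,0,0.0111,1]
[0.0003,-0.0062,0,0,0,0.0111,1]
[0.0003,-0.0062,0,0,0,0.0111,1]
[0.0003,-0.0062,0,0,0,0.0111,1]
```

Call:
servo_tool --motion '[[[0.0003,-0.0063,0,0,0,0.011,1],[0.0003,-0.0063,0,0,0,0.011,1],[0.0003,-0.0063,0,0,0,0.011,1],[0.0003,-0.0063,0,0,0,0.011,1],[0.0003,-0.0063,0,0,0,0.011,1],[0.0003,-0.0063,0,0,0,0.011,1],[0.0003,-0.0063,0,0,0,0.011,1],[0.0003,-0.0063,0,0,0,0.011,1],[0,0,0,0,0,0,1],[0,0,0,0,0,0,1]]]' --force 60

```text
t: 17.15
eef_pos: [491.5, -237.3, 83.7]
tcp_rot: [-0.0, 0.974, 0.225, 0.0]
contact_force: [-0.0, -0.9, -1.0]
grip_width: 17.4
```

```bash
python3 sw.py 0.1 8 | grep -v -- --
```

```text
t 17.4 F [-0.05  0.14  1.24] T [ 0.091 -0.174 -0.006] psi 0.4541 z 83.7 r 74.1 off(eye in tool y) 0.67 Rz [ 0.0009 -0.0008] w 17.7
Meye: Tz+rFy 0.004  Tz-rFy -0.016 sdT 0.027 sdFy 0.85
[0.0001,-0.0021,0,-0.0003,-0.0003,0.004,1]
[0.0001,-0.0021,0,0,0,0.004,1]
[0.0001,-0.0021,0,0,0,0.004,1]
[0.0001,-0.0021,0,0,0,0.004,1]
[0,-0.0021,0,0,0,0.004,1]
[0,-0.0021,0,0,0,0.004,1]
[0,-0.0021,0,0,0,0.004,1]
[0,-0.0021,0,0,0,0.004,1]
```

Call:
servo_tool --motion '[[[0.0001,-0.0036,0,0,0,0.0064,1],[0.0001,-0.0036,0,0,0,0.0064,1],[0.0001,-0.0036,0,0,0,0.0064,1],[0.0001,-0.0036,0,0,0,0.0064,1],[0.0001,-0.0036,0,0,0,0.0064,1],[0.0001,-0.0036,0,0,0,0.0064,1],[0.0001,-0.0036,0,0,0,0.0064,1],[0.0001,-0.0036,0,0,0,0.0064,1],[0,0,0,0,0,0,1],[0,0,0,0,0,0,1]]]'

```text
t: 18.65
eef_pos: [487.3, -225.3, 83.7]
tcp_rot: [-0.001, 0.99, 0.141, 0.0]
contact_force: [-0.1, 1.7, -2.2]
grip_width: 17.3
```

```bash
python3 sw.py 0.16 8 | grep -v -- --
```

```text
t 18.9 F [ 0.63 -1.24  1.39] T [ 0.356 -0.051 -0.214] psi 0.2822 z 83.7 r 73.7 off(eye in tool y) 0.79 Rz [ 0.0008 -0.0016] w 17.2
Meye: Tz+rFy -0.305  Tz-rFy -0.122 sdT 0.013 sdFy 0.62
[-0,-0.0034,0,-0.0005,-0.0003,0.0064,1]
[-0,-0.0034,0,0,0,0.0064,1]
[-0,-0.0034,0,0,0,0.0064,1]
[-0,-0.0034,0,0,0,0.0064,1]
[-0.0001,-0.0034,0,0,0,0.0064,1]
[-0.0001,-0.0034,0,0,0,0.0064,1]
[-0.0001,-0.0034,0,0,0,0.0064,1]
[-0.0001,-0.0035,0,0,0,0.0064,1]
```

Call:
servo_tool --motion '[[[0,-0.004,0,0,0,0.0064,1],[0,-0.004,0,0,0,0.0064,1],[0,-0.004,0,0,0,0.0064,1],[0,-0.004,0,0,0,0.0064,1],[0,-0.004,0,0,0,0.0064,1],[0,-0.004,0,0,0,0.0064,1],[0,-0.004,0,0,0,0.0064,1],[0,-0.004,0,0,0,0.0064,1],[0,0,0,0,0,0,1],[0,0,0,0,0,0,1]]]'

```text
t: 20.15
eef_pos: [484.7, -212.9, 83.9]
tcp_rot: [0.0, 0.999, 0.054, 0.001]
contact_force: [1.3, -1.5, -2.0]
grip_width: 17.6
```

```bash
python3 sw.py 0.1 8 1.5| grep -v -- --
```

```text
t 20.4 F [0.94 1.77 2.6 ] T [-0.402 -0.082 -0.207] psi 0.1090 z 83.9 r 73.9 off(eye in tool y) 0.65 Rz [0.0012 0.0001] w 17.6
Meye: Tz+rFy -0.077  Tz-rFy -0.338 sdT 0.016 sdFy 0.23
[0,-0.0026,0.0001,0,-0.0004,0.004,1]
[0,-0.0026,0.0001,0,0,0.004,1]
[0,-0.0026,0.0001,0,0,0.004,1]
[0,-0.0026,0.0001,0,0,0.004,1]
[0,-0.0026,0.0001,0,0,0.004,1]
[0,-0.0026,0.0001,0,0,0.004,1]
[0,-0.0026,0.0001,0,0,0.004,1]
[0,-0.0026,0.0001,0,0,0.004,1]
```

Call:
servo_tool --motion '[[[0,-0.0034,0,0,0,0.0056,1],[0,-0.0034,0,0,0,0.0056,1],[0,-0.0034,0,0,0,0.0056,1],[0,-0.0034,0,0,0,0.0056,1],[0,-0.0034,0,0,0,0.0056,1],[0,-0.0034,0,0,0,0.0056,1],[0,-0.0034,0,0,0,0.0056,1],[0,-0.0034,0,0,0,0.0056,1],[0,0,0,0,0,0,1],[0,0,0,0,0,0,1]]]'

```text
t: 21.65
eef_pos: [484.3, -201.7, 84.0]
tcp_rot: [0.0, 1.0, -0.021, 0.001]
contact_force: [1.7, -2.5, -3.1]
grip_width: 17.7
```

```bash
python3 sw.py 0.1 8 1.5| grep -v -- --
```

```text
t 21.9 F [1.35 2.75 3.34] T [-0.707  0.092 -0.112] psi -0.0426 z 84.0 r 74.1 off(eye in tool y) 0.60 Rz [0.0016 0.0006] w 17.6
Meye: Tz+rFy 0.091  Tz-rFy -0.316 sdT 0.016 sdFy 0.60
[0.0001,-0.0026,0.0001,0.0002,-0.0005,0.004,1]
[0.0001,-0.0026,0.0001,0,0,0.004,1]
[0.0001,-0.0026,0.0001,0,0,0.004,1]
[0.0001,-0.0026,0.0001,0,0,0.004,1]
[0.0001,-0.0026,0.0001,0,0,0.004,1]
[0.0001,-0.0026,0.0001,0,0,0.004,1]
[0.0001,-0.0026,0.0001,0,0,0.004,1]
[0.0001,-0.0026,0.0001,0,0,0.004,1]
```

Call:
servo_tool --motion '[[[0,-0.0025,0,0,0,0.004,1],[0,-0.0025,0,0,0,0.004,1],[0,-0.0025,0,0,0,0.004,1],[0,-0.0025,0,0,0,0.004,1],[0,-0.0025,0,0,0,0.004,1],[0,-0.0025,0,0,0,0.004,1],[0,-0.0025,0,0,0,0.004,1],[0,-0.0025,0,0,0,0.004,1],[0,0,0,0,0,0,1],[0,0,0,0,0,0,1]]]'

```text
t: 23.15
eef_pos: [485.1, -193.7, 84.0]
tcp_rot: [0.001, 0.997, -0.075, 0.001]
contact_force: [0.7, -3.1, -3.8]
grip_width: 17.4
```

```bash
python3 sw.py 0.1 8 1.2| grep -v -- --
```

```text
t 23.4 F [2.   3.89 3.62] T [-0.987  0.197 -0.033] psi -0.1511 z 84.0 r 74.2 off(eye in tool y) 0.62 Rz [0.002  0.0011] w 17.6
Meye: Tz+rFy 0.254  Tz-rFy -0.321 sdT 0.037 sdFy 0.62
[0.0001,-0.0025,0.0001,0.0004,-0.0007,0.004,1]
[0.0001,-0.0025,0.0001,0,0,0.004,1]
[0.0001,-0.0025,0.0001,0,0,0.004,1]
[0.0001,-0.0025,0.0001,0,0,0.004,1]
[0.0001,-0.0025,0.0001,0,0,0.004,1]
[0.0001,-0.0025,0.0001,0,0,0.004,1]
[0.0001,-0.0025,0.0001,0,0,0.004,1]
[0.0001,-0.0025,0.0001,0,0,0.004,1]
```

Call:
servo_tool --motion '[[[0,-0.0025,0,0,0,0.004,1],[0,-0.0025,0,0,0,0.004,1],[0,-0.0025,0,0,0,0.004,1],[0,-0.0025,0,0,0,0.004,1],[0,-0.0025,0,0,0,0.004,1],[0,-0.0025,0,0,0,0.004,1],[0,-0.0025,0,0,0,0.004,1],[0,-0.0025,0,0,0,0.004,1],[0,0,0,0,0,0,1],[0,0,0,0,0,0,1]]]'

```text
t: 24.65
eef_pos: [486.7, -186.0, 84.0]
tcp_rot: [0.001, 0.992, -0.13, 0.001]
contact_force: [1.2, -5.4, -4.3]
grip_width: 17.7
```

```bash
python3 sw.py 0.1 8 1.2| grep -v -- --
```

```text
t 24.9 F [2.65 4.48 4.27] T [-1.057  0.337 -0.029] psi -0.2607 z 84.0 r 74.2 off(eye in tool y) 0.38 Rz [0.0027 0.0019] w 17.2
Meye: Tz+rFy 0.302  Tz-rFy -0.361 sdT 0.023 sdFy 0.72
[0.0001,-0.0026,0.0001,0.0006,-0.0009,0.004,1]
[0.0001,-0.0026,0.0001,0,0,0.004,1]
[0.0001,-0.0026,0.0001,0,0,0.004,1]
[0.0001,-0.0026,0.0001,0,0,0.004,1]
[0.0001,-0.0026,0.0001,0,0,0.004,1]
[0.0001,-0.0026,0.0001,0,0,0.004,1]
[0.0001,-0.0026,0.0001,0,0,0.004,1]
[0.0001,-0.0026,0.0001,0,0,0.004,1]
```

Call:
servo_tool --motion '[[[0,-0.002,0,0.0003,-0.0005,0.0032,1],[0,-0.002,0,0.0003,-0.0004,0.0032,1],[0,-0.002,0,0,0,0.0032,1],[0,-0.002,0,0,0,0.0032,1],[0,-0.002,0,0,0,0.0032,1],[0,-0.002,0,0,0,0.0032,1],[0,-0.002,0,0,0,0.0032,1],[0,-0.002,0,0,0,0.0032,1],[0,0,0,0,0,0,1],[0,0,0,0,0,0,1]]]'

```text
t: 26.15
eef_pos: [488.6, -179.9, 84.1]
tcp_rot: [0.0, 0.985, -0.174, 0.0]
contact_force: [1.4, -5.4, -3.6]
grip_width: 17.2
```

```bash
python3 sw.py 0.1 8 1.2| grep -v -- --
```

```text
t 26.4 F [3.04 4.51 3.74] T [-1.019  0.415 -0.031] psi -0.3495 z 84.1 r 74.2 off(eye in tool y) 0.20 Rz [0.0003 0.0008] w 17.5
Meye: Tz+rFy 0.303  Tz-rFy -0.365 sdT 0.017 sdFy 0.23
[0.0001,-0.0026,0.0001,0.0002,-0.0001,0.004,1]
[0.0001,-0.0026,0.0001,0,0,0.004,1]
[0.0001,-0.0026,0.0001,0,0,0.004,1]
[0.0001,-0.0026,0.0001,0,0,0.004,1]
[0.0001,-0.0026,0.0001,0,0,0.004,1]
[0.0001,-0.0026,0.0001,0,0,0.004,1]
[0.0001,-0.0026,0.0001,0,0,0.004,1]
[0.0001,-0.0026,0.0001,0,0,0.004,1]
```

Call:
servo_tool --motion '[[[0,-0.0023,0,0,0,0.0036,1],[0,-0.0023,0,0,0,0.0036,1],[0,-0.0023,0,0,0,0.0036,1],[0,-0.0023,0,0,0,0.0036,1],[0,-0.0023,0,0,0,0.0036,1],[0,-0.0023,0,0,0,0.0036,1],[0,-0.0023,0,0,0,0.0036,1],[0,-0.0023,0,0,0,0.0036,1],[0,0,0,0,0,0,1],[0,0,0,0,0,0,1]]]'

```text
t: 27.65
eef_pos: [491.2, -173.5, 84.1]
tcp_rot: [0.001, 0.975, -0.222, 0.0]
contact_force: [1.3, -6.0, -3.3]
grip_width: 17.5
```

```bash
python3 sw.py 0.1 8 1.2| grep -v -- --
```

```text
t 27.9 F [3.9  4.46 3.71] T [-0.973  0.534 -0.147] psi -0.4482 z 84.1 r 74.3 off(eye in tool y) -0.25 Rz [0.0009 0.0024] w 17.0
Meye: Tz+rFy 0.184  Tz-rFy -0.477 sdT 0.040 sdFy 0.45
[0.0001,-0.0028,0.0001,0.0008,-0.0003,0.004,1]
[0.0001,-0.0028,0.0001,0,0,0.004,1]
[0.0001,-0.0028,0.0001,0,0,0.004,1]
[0.0001,-0.0028,0.0001,0,0,0.004,1]
[0.0001,-0.0028,0.0001,0,0,0.004,1]
[0.0001,-0.0028,0.0001,0,0,0.004,1]
[0.0002,-0.0028,0.0001,0,0,0.004,1]
[0.0002,-0.0028,0.0001,0,0,0.004,1]
```

The torque has climbed from 0.365 to 0.477 N m: bite felt. Now a small further turn.

Call:
servo_tool --motion '[[[0,-0.0022,0,0.0004,0,0.0032,1],[0,-0.0022,0,0.0004,0,0.0032,1],[0,-0.0022,0,0,0,0.0032,1],[0,-0.0022,0,0,0,0.0032,1],[0,-0.0022,0,0,0,0.0032,1],[0,-0.0022,0,0,0,0.0032,1],[0,0,0,0,0,0,1],[0,0,0,0,0,0,1],[0,0,0,0,0,0,1],[0,0,0,0,0,0,1]]]'

```text
t: 29.15
eef_pos: [493.3, -169.4, 84.0]
tcp_rot: [0.001, 0.967, -0.255, 0.001]
contact_force: [1.3, -5.4, -4.0]
grip_width: 17.6
```

```bash
python3 sw.py 0.1 8 1.2| grep -v -- --
```

```text
t 29.4 F [3.8  3.61 3.8 ] T [-0.94   0.612 -0.217] psi -0.5147 z 84.0 r 74.4 off(eye in tool y) -0.63 Rz [0.0017 0.0018] w 17.5
Meye: Tz+rFy 0.050  Tz-rFy -0.484 sdT 0.021 sdFy 0.46
[0.0001,-0.0029,0.0001,0.0006,-0.0005,0.004,1]
[0.0001,-0.0029,0.0001,0,0,0.004,1]
[0.0001,-0.0029,0.0001,0,0,0.004,1]
[0.0001,-0.0029,0.0001,0,0,0.004,1]
[0.0001,-0.0029,0.0001,0,0,0.004,1]
[0.0001,-0.0029,0.0001,0,0,0.004,1]
[0.0002,-0.0029,0.0001,0,0,0.004,1]
[0.0002,-0.0029,0.0001,0,0,0.004,1]
```

Call:
servo_tool --motion '[[[0,-0.0032,0,0.0003,-0.0003,0.003,1],[0,-0.0032,0,0.0003,-0.0002,0.003,1],[0,-0.0032,0,0,0,0.003,1],[0,-0.0032,0,0,0,0.003,1],[0,-0.0032,0,0,0,0.003,1],[0,0,0,0,0,0,1],[0,0,0,0,0,0,1],[0,0,0,0,0,0,1],[0,0,0,0,0,0,1],[0,0,0,0,0,0,1]]]'

```text
t: 30.65
eef_pos: [495.2, -166.1, 84.0]
tcp_rot: [0.002, 0.96, -0.281, -0.0]
contact_force: [1.4, -5.9, -4.1]
grip_width: 17.8
```

```bash
python3 sw.py 0.1 8 1.2| grep -v -- --; python3 - <<'E'
from h import *
e=cam("top");d=cam("side")
b=cv2.resize(e["pixels"][185:235,380:440],None,fx=6,fy=6,interpolation=2);a=cv2.resize(d["pixels"][235:285,375:435],None,fx=6,fy=6,interpolation=2)
cv2.imwrite("pics/p3.png",np.hstack([a,b])[...,::-1])
E
```

```text
t 30.9 F [4.02 3.42 3.65] T [-0.875  0.649 -0.304] psi -0.5694 z 84.0 r 74.3 off(eye in tool y) -0.80 Rz [0.001  0.0039] w 17.5
Meye: Tz+rFy -0.051  Tz-rFy -0.558 sdT 0.011 sdFy 0.86
[0.0001,-0.0029,0.0001,0.0012,-0.0003,0.004,1]
[0.0001,-0.0029,0.0001,0,0,0.004,1]
[0.0001,-0.0029,0.0001,0,0,0.004,1]
[0.0001,-0.0029,0.0001,0,0,0.004,1]
[0.0001,-0.0029,0.0001,0,0,0.004,1]
[0.0001,-0.0029,0.0001,0,0,0.004,1]
[0.0002,-0.0029,0.0001,0,0,0.004,1]
[0.0002,-0.0029,0.0001,0,0,0.004,1]
```

View pics/p3.png

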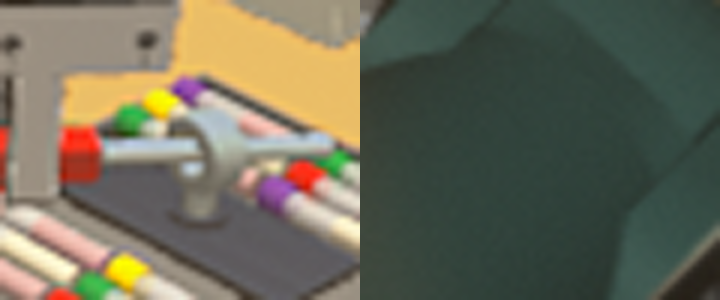

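Side view: the bar is still through the ring (ring at crop (205,150)). The torque is 0.558 N m, about 10° past the bite. Now I'll swing back within the play and draw the bar out.

```bash
python3 sw.py -0.34 8 0.4| grep -v -- --
```

```text
t 31.2 F [3.66 3.16 3.18] T [-0.894  0.675 -0.277] psi -0.5695 z 84.0 r 74.3 off(eye in tool y) -0.86 Rz [0.001  0.0039] w 17.5
Meye: Tz+rFy -0.043  Tz-rFy -0.511 sdT 0.024 sdFy 0.39
[0.0003,0.0075,0.0001,0.0012,-0.0003,-0.0135,1]
[0.0003,0.0075,0.0001,0,0,-0.0135,1]
[0.0003,0.0075,0.0001,0,0,-0.0135,1]
[0.0003,0.0075,0.0001,0,0,-0.0135,1]
[0.0003,0.0075,0.0001,0,0,-0.0135,1]
[0.0003,0.0075,0.0001,0,0,-0.0135,1]
[0.0002,0.0075,0.0001,0,0,-0.0135,1]
[0.0002,0.0075,0.0001,0,0,-0.0135,1]
```

The two readings average 0.535 N m against a plateau of 0.32–0.36, so perhaps 8°. I'll turn about 2° more first.

Call:
servo_tool --motion '[[[0,-0.003,0,0.0005,0,0.003,1],[0,-0.003,0,0.0005,0,0.003,1],[0,-0.003,0,0,0,0.003,1],[0,-0.003,0,0,0,0.003,1],[0,0,0,0,0,0,1],[0,0,0,0,0,0,1],[0,0,0,0,0,0,1],[0,0,0,0,0,0,1],[0,0,0,0,0,0,1],[0,0,0,0,0,0,1]]]'

```text
t: 32.5
eef_pos: [496.9, -163.6, 84.0]
tcp_rot: [0.002, 0.953, -0.302, 0.0]
contact_force: [1.6, -5.4, -3.4]
grip_width: 18.0
```

```bash
python3 sw.py -0.37 8 0.4| grep -v -- --
```

```text
t 32.7 F [4.03 3.55 3.78] T [-0.844  0.675 -0.344] psi -0.6127 z 84.0 r 74.3 off(eye in tool y) -1.02 Rz [0.0019 0.0039] w 16.9
Meye: Tz+rFy -0.082  Tz-rFy -0.607 sdT 0.047 sdFy 0.33
[0.0004,0.0081,0.0001,0.0013,-0.0006,-0.0147,1]
[0.0004,0.0081,0.0001,0,0,-0.0147,1]
[0.0003,0.0081,0.0001,0,0,-0.0147,1]
[0.0003,0.0081,0.0001,0,0,-0.0147,1]
[0.0003,0.0081,0.0001,0,0,-0.0147,1]
[0.0003,0.0081,0.0001,0,0,-0.0147,1]
[0.0003,0.0081,0.0001,0,0,-0.0147,1]
[0.0002,0.0081,0.0001,0,0,-0.0147,1]
```

0.607 N m is about 11–12° past the bite. Swinging back within the play.

Call:
servo_tool --motion '[[[0.0003,0.008,0,0.0006,-0.0003,-0.0145,1],[0.0003,0.008,0,0.0006,-0.0003,-0.0145,1],[0.0003,0.008,0,0,0,-0.0145,1],[0.0003,0.008,0,0,0,-0.0145,1],[0.0003,0.008,0,0,0,-0.0145,1],[0.0003,0.008,0,0,0,-0.0145,1],[0.0003,0.008,0,0,0,-0.0145,1],[0.0003,0.008,0,0,0,-0.0145,1],[0,0,0,0,0,0,1],[0,0,0,0,0,0,1]]]'

```text
t: 34.0
eef_pos: [486.2, -184.6, 83.9]
tcp_rot: [-0.002, 0.993, -0.121, -0.001]
contact_force: [1.0, -3.4, -1.5]
grip_width: 17.4
```

```bash
python3 sw.py
```

```text
t 34.2 F [1.27 2.67 1.28] T [-0.681  0.038  0.189] psi -0.2419 z 83.9 r 75.0 off(eye in tool y) 2.96 Rz [-0.0023 -0.0039] w 17.6
Meye: Tz+rFy 0.386  Tz-rFy -0.008 sdT 0.028 sdFy 0.33
```

Call:
servo_tool --motion '[[[0,0.0025,0,-0.0006,0.0003,0,1],[0,0.0025,0,-0.0006,0.0004,0,1],[0,0.001,0,0,0,0,1],[0,0,0,0,0,0,1],[0,0,0,0,0,0,1],[0,0,0,0,0,0,1],[0,0,0,0,0,0,1],[0,0,0,0,0,0,1],[0,0,0,0,0,0,1],[0,0,0,0,0,0,1]]]'

```text
t: 35.5
eef_pos: [485.5, -185.9, 83.6]
tcp_rot: [-0.001, 0.993, -0.12, -0.001]
contact_force: [-0.1, 1.3, -1.3]
grip_width: 17.6
```

```bash
python3 sw.py
```

```text
t 35.7 F [ 0.18 -0.63  1.5 ] T [-0.027 -0.168  0.018] psi -0.2403 z 83.6 r 75.4 off(eye in tool y) 1.71 Rz [-0.0012 -0.0012] w 17.5
Meye: Tz+rFy -0.029  Tz-rFy 0.064 sdT 0.020 sdFy 0.41
```

Call:
servo_tool --motion '[[[-0.01,0,0,0,0,0,1],[-0.015,0,0,0,0,0,1],[-0.015,0,0,0,0,0,1],[-0.015,0,0,0,0,0,1],[-0.015,0,0,0,0,0,1],[-0.015,0,0,0,0,0,1],[-0.015,0,0,0,0,0,1],[-0.015,0,0,0,0,0,1],[-0.01,0,0,0,0,0,1],[0,0,0,0,0,0,1]]]'

```text
t: 37.0
eef_pos: [433.1, -173.0, 83.8]
tcp_rot: [-0.001, 0.993, -0.12, -0.001]
contact_force: [-0.2, -0.7, -1.4]
grip_width: 17.7
```

```bash
python3 sw.py
```

```text
t 37.2 F [-0.11  0.16  1.49] T [-0.033 -0.162 -0.016] psi -0.2404 z 83.8 r 129.0 off(eye in tool y) 1.66 Rz [-0.0011 -0.0013] w 17.4
Meye: Tz+rFy -0.004  Tz-rFy -0.028 sdT 0.040 sdFy 0.64
```

Call:
servo_tool --motion '[[[-0.015,0,0,0,0,0,1],[-0.02,0,0,0,0,0,1],[-0.02,0,0,0,0,0,1],[-0.02,0,0,0,0,0,1],[-0.01,0,0,0,0,0,1],[0,0,-0.025,0,0,0,1],[0,0,-0.04,0,0,0,1],[0,0,-0.05,0,0,0,1],[0,0,-0.04,0,0,0,1],[0,0,-0.02,0,0,0,1]]]'

```text
t: 38.5
eef_pos: [398.0, -165.4, 157.8]
tcp_rot: [-0.001, 0.993, -0.121, -0.001]
contact_force: [0.5, 0.0, -1.8]
grip_width: 17.4
```

```bash
python3 - <<'E'
from h import *
p,R=pose();print(p,psi(R),sense()["contact_force"])
plan([(551.1,180,150,-.218,10)],1)
E
```

```text
[ 398.03325501 -165.41794547  157.80292902] -0.24196766746470005 [ 0.49239657  0.01565294 -1.75398505]
[0.0165,-0.093,0.002,-0.0003,0.0004,-0.0008,1],
[0.0167,-0.093,0.002,0,0,-0.0008,1],
[0.0169,-0.0929,0.002,0,0,-0.0008,1],
[0.0171,-0.0929,0.002,0,0,-0.0008,1],
[0.0174,-0.0928,0.002,0,0,-0.0008,1],
[0.0176,-0.0928,0.002,0,0,-0.0008,1],
[0.0178,-0.0928,0.002,0,0,-0.0008,1],
[0.018,-0.0927,0.002,0,0,-0.0008,1],
[0.0182,-0.0927,0.002,0,0,-0.0008,1],
[0.0185,-0.0926,0.002,0,0,-0.0008,1]
--
```

Call:
servo_tool --motion '[[[0.008,-0.045,0,0,0,-0.0008,1],[0.017,-0.085,0,0,0,-0.0008,1],[0.017,-0.095,0,0,0,-0.0008,1],[0.017,-0.095,0,0,0,-0.0008,1],[0.017,-0.095,0,0,0,-0.0008,1],[0.018,-0.095,0,0,0,-0.0008,1],[0.018,-0.095,0,0,0,-0.0008,1],[0.018,-0.095,0,0,0,-0.0008,1],[0.018,-0.09,0,0,0,-0.0008,1],[0.012,-0.05,0,0,0,-0.0008,1]]]'

```text
t: 39.75
eef_pos: [542.0, 156.5, 160.7]
tcp_rot: [-0.001, 0.994, -0.109, 0.001]
contact_force: [0.2, -0.4, -1.1]
grip_width: 17.6
```

```bash
python3 - <<'E'
from h import *
p,R=pose();print(p,psi(R),sense()["contact_force"])
plan([(551.1,185.9,100,-.218,8)],1)
E
```

```text
[541.99385486 156.48376792 160.67692202] -0.2182510815492192 [ 0.18597815 -0.40253581 -1.14350971]
[0.0008,-0.0096,0.019,-0.0005,-0.0004,-0,1],
[0.0008,-0.0096,0.019,0,0,-0,1],
[0.0008,-0.0096,0.019,0,0,-0,1],
[0.0008,-0.0096,0.019,0,0,-0,1],
[0.0008,-0.0096,0.019,0,0,-0,1],
[0.0008,-0.0096,0.019,0,0,-0,1],
[0.0008,-0.0096,0.019,0,0,-0,1],
[0.0008,-0.0096,0.019,0,0,-0,1]
--
```

Call:
servo_tool --motion '[[[0.001,-0.0095,0.018,-0.0005,-0.0004,0,1],[0.001,-0.0095,0.018,0,0,0,1],[0.001,-0.0095,0.018,0,0,0,1],[0.001,-0.0095,0.018,0,0,0,1],[0.001,-0.0095,0.018,0,0,0,1],[0.001,-0.0095,0.018,0,0,0,1],[0.001,-0.008,0.018,0,0,0,1],[0,-0.003,0.01,0,0,0,1],[0,0,0,0,0,0,1],[0,0,0,0,0,0,1]]]'

```text
t: 41.0
eef_pos: [550.5, 180.7, 102.2]
tcp_rot: [0.001, 0.994, -0.111, -0.0]
contact_force: [-0.2, 1.3, -0.9]
grip_width: 17.6
```

```bash
python3 - <<'E'
from h import *
p,R=pose();print(p,psi(R),sense()["contact_force"])
d=cam("side");e=cam("top")
c=p-16.4*R[:,2]
for x in(-58,-30,30,125): print(x,proj(d,c+x*R[:,0]).round(1),proj(e,c+x*R[:,0]).round(1))
a=cv2.resize(d["pixels"][175:250,270:370],None,fx=5,fy=5,interpolation=2);b=cv2.resize(e["pixels"][160:235,220:280],None,fx=5,fy=5,interpolation=2)
cv2.imwrite("pics/g2.png",np.hstack([a,b])[...,::-1])
plan([(551.1,185.9,60,-.218,8)],1)
E
```

```text
[550.53371322 180.69167787 102.24154905] -0.22148462749094147 [-0.17894826  1.34554726 -0.92214389]
-58 [[293.3 202.6]] [[240.  235.3]]
-30 [[302.4 201.1]] [[242.8 223.7]]
30 [[321.4 197.8]] [[248.7 199.1]]
125 [[350.4 192.8]] [[257.9 161. ]]
[-0.0002,-0.0016,0.0132,0.0005,0.0002,-0.0001,1],
[-0.0002,-0.0016,0.0132,0,0,-0.0001,1],
[-0.0002,-0.0016,0.0132,0,0,-0.0001,1],
[-0.0002,-0.0016,0.0132,0,0,-0.0001,1],
[-0.0002,-0.0016,0.0132,0,0,-0.0001,1],
[-0.0002,-0.0016,0.0132,0,0,-0.0001,1],
[-0.0002,-0.0016,0.0132,0,0,-0.0001,1],
[-0.0002,-0.0016,0.0132,0,0,-0.0001,1]
--
```

View pics/g2.png

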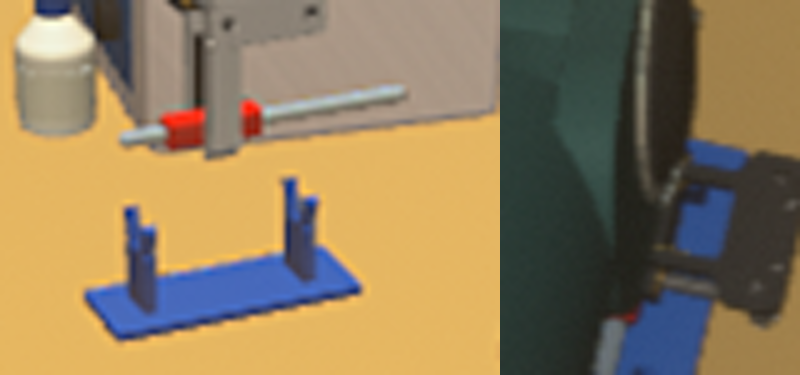

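Side view: bar ends at (294,202) and (350.6,193), within a pixel of where an unslipped bar would be. So the bar hasn't slipped in the grip, and I can lower it to the recorded grasp pose.

Call:
servo_tool --motion '[[[0,-0.002,0.008,0.0005,0.0002,-0.001,1],[0,-0.002,0.012,0,0,0,1],[0,-0.002,0.013,0,0,0,1],[0,-0.002,0.013,0,0,0,1],[0,-0.002,0.013,0,0,0,1],[0,-0.002,0.013,0,0,0,1],[0,-0.0015,0.013,0,0,0,1],[0,0,0.006,0,0,0,1],[0,0,0,0,0,0,1],[0,0,0,0,0,0,1]]]'

```text
t: 42.35
eef_pos: [551.8, 186.3, 63.3]
tcp_rot: [-0.0, 0.994, -0.109, 0.0]
contact_force: [-0.9, 0.6, -1.1]
grip_width: 17.5
```

```bash
python3 - <<'E'
from h import *
p,R=pose();print(p,psi(R),sense()["contact_force"])
plan([(551.1,185.9,34,-.218,8)],1)
E
```

```text
[551.80066843 186.31151448  63.29023921] -0.21819657976846535 [-0.90546125  0.63397076 -1.09731958]
[-0.0002,0.0002,0.0092,-0.0001,-0,-0,1],
[-0.0002,0.0002,0.0092,0,0,-0,1],
[-0.0002,0.0002,0.0092,0,0,-0,1],
[-0.0002,0.0002,0.0092,0,0,-0,1],
[-0.0002,0.0002,0.0092,0,0,-0,1],
[-0.0002,0.0002,0.0092,0,0,-0,1],
[-0.0002,0.0002,0.0092,0,0,-0,1],
[-0.0002,0.0002,0.0092,0,0,-0,1]
--
```

Call:
servo_tool --motion '[[[0,0,0.008,0,0,0,1],[0,0,0.009,0,0,0,1],[0,0,0.009,0,0,0,1],[0,0,0.009,0,0,0,1],[0,0,0.009,0,0,0,1],[0,0,0.009,0,0,0,1],[0,0,0.009,0,0,0,1],[0,0,0.008,0,0,0,1],[0,0,0.002,0,0,0,1],[0,0,0,0,0,0,1]]]'

```text
t: 43.6
eef_pos: [552.0, 186.4, 33.5]
tcp_rot: [-0.001, 0.994, -0.109, -0.0]
contact_force: [-2.8, 0.3, 3.2]
grip_width: 17.6
```

```bash
python3 st.py|head -3
```

```text
p [552.  186.4  33.5] psi -0.2183 Rz [-3.0e-04 -1.4e-03 -1.0e+00] tip in eye 333.9 188.24 -50.1
F world [-2.8  0.3  3.2] F tool [-2.8  0.3 -3.2] T tool [-0.25 -0.68 -0.02] w 17.613315608410765 t 43.6 j [-0.92  0.69  0.73  1.86 -0.61  0.83 -1.66]
```

Seated: upward force 3 N at the same height as it was picked up. Opening slowly, then lifting away.

Call:
servo_tool --motion '[[[0,0,0,0,0,0,0.6],[0,0,0,0,0,0,0.5],[0,0,0,0,0,0,0.3],[0,0,0,0,0,0,0],[0,0,0,0,0,0,-0.5],[0,0,0,0,0,0,-1],[0,0,0,0,0,0,-1],[0,0,0,0,0,0,-1],[0,0,0,0,0,0,-1],[0,0,0,0,0,0,-1]]]' --force 10

```text
t: 44.85
eef_pos: [552.3, 186.5, 33.5]
tcp_rot: [-0.001, 0.994, -0.109, 0.0]
contact_force: [-1.1, -0.9, 0.1]
grip_width: 93.6
```

Call:
servo_tool --motion '[[[0,0,-0.02,0,0,0,-1],[0,0,-0.04,0,0,0,-1],[0,0,-0.06,0,0,0,-1],[0,0,-0.08,0,0,0,-1],[0,0,-0.08,0,0,0,-1],[0,0,-0.08,0,0,0,-1],[0,0,-0.06,0,0,0,-1],[-0.04,-0.06,-0.04,0,0,0,-1],[-0.08,-0.1,0,0,0,0,-1],[-0.04,-0.06,0,0,0,0,-1]]]'

```text
t: 46.1
eef_pos: [509.4, 284.7, 234.3]
tcp_rot: [-0.003, 0.994, -0.113, 0.003]
contact_force: [0.4, -0.4, -0.7]
grip_width: 93.7
```

Call:
servo_tool --motion '[[[-0.08,-0.1,0,0,0,0,-1],[-0.08,-0.1,0,0,0,0,-1],[-0.06,-0.08,0,0,0,0,-1],[-0.04,-0.04,0,0,0,0,-1],[0,0,0,0,0,0,-1],[0,0,0,0,0,0,-1],[0,0,0,0,0,0,-1],[0,0,0,0,0,0,-1],[0,0,0,0,0,0,-1],[0,0,0,0,0,0,-1]]]'

```text
t: 47.35
eef_pos: [435.6, 434.9, 242.2]
tcp_rot: [-0.005, 0.993, -0.115, 0.004]
contact_force: [-0.7, 0.6, 0.1]
grip_width: 94.3
```

```bash
python3 - <<'E'
from h import *
p,R=pose();print(p,psi(R),sense()["contact_force"])
d=cam("side");e=cam("top")
r=fit_eye(e,(558,-206,-.2));print(r.x,r.fun)
t0=cv2.imread("pics/top0.png")
b=cv2.resize(e["pixels"][160:260,220:280],None,fx=5,fy=5,interpolation=2);a=cv2.resize(d["pixels"][195:255,280:360],None,fx=3.75,fy=3.75,interpolation=2);c=cv2.resize(e["pixels"][185:235,380:440],None,fx=5,fy=5,interpolation=2)[:250,:300]
out=np.zeros((500,600,3),np.uint8);out[:,:300]=b;out[:225,300:]=a;out[250:,300:]=c
cv2.imwrite("pics/f.png",out[...,::-1])
E
```

```text
[435.5860153  434.87121672 242.17201731] -0.23011493895653082 [-0.72828773  0.57266414  0.11435882]
[ 5.58306757e+02 -2.05688631e+02  6.06999498e-02] 17.003453722859753
```

View pics/f.png

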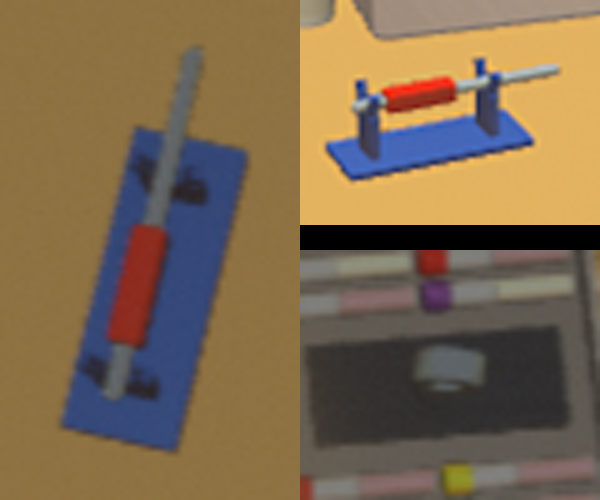

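The final picture shows the bar in both slots of the blue rest, long end forward as before. The eye stands free, turned by about 0.7 rad. Handing in.

```bash
python3 -c "
from cell import robot
print(robot.close_job())"
```

```text
the job is handed in; nothing more can be done
None
```

I tightened the screw eye with the bar, put the bar back on its blue rest, and handed the job in at about 47.5 s. No verdict was reported.

- **Tightening:** The eye ran at about 0.32–0.36 N m, then the torque climbed at the bite. I stopped at about 0.61 N m, which your torque figures put at 11–12° past the bite. The swing angle, less the bar's spring, suggests nearer 8°. Both are above the 3.6° minimum and below the 20° limit.
- **Eye rotation:** The last top picture puts the eye at about 0.7 rad from its start. That fit was rough, so take it only as a check that the eye turned.
- **Bar on its rest:** The last pictures show it in both slots, long end the same way as at the start. I let it go about 1 mm from where I picked it up.
- **Other things on the bench:** I felt no contact with them, but I did not check their positions in a final picture.
- **Disagreement:** The two cameras placed the eye sideways about 1 mm either side of the bar's line. I went between them, and the bar entered without touching.

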